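# Draw a sample tray back through the reader gate to its end stop

## Robot

A 6-joint arm with a two-finger parallel gripper is mounted at the origin on the work surface. World frame = base frame: x ahead of the robot, y to its left, z up, the work surface at z = 0. Lengths are in m, angles in degrees, forces in N, time in s.
With the tool pointing down it reaches from about 0.225 to 0.875 m from the base axis. Payload 3.4 kg.
Tool frame: the origin (TCP) lies at the very end of the fingers, on their centre line; the grasp point (between the pads) lies 19 mm behind it; z points along the fingers, y is the line along which they close (so a half turn about z gives the same grasp; the last joint's range is limited). The gripper opens to 85 mm and grips with 20 to 120 N. Pads are 22 mm wide; open, the fingers measure 114 mm over their backs; the gripper's body (76 mm by 85 mm) begins 54 mm behind the grasp point. The pads swing forward as they close: fully open they stand 13 mm farther back than shut.
Start: joints at [-77.349, 15.808, 86.224, -0, 77.962, -6.933], TCP at [0.193, -0.542, 0.231] pointing down, gripper open.
Joint ranges: [-165.64, 165.64], [-43.16, 119.46], [12.63, 154.43], [-67.54, 247.53], [6.08, 155.33], [-154.97, 154.97]. Speed limits (degrees/s): [147.25, 147.25, 180, 180, 180, 180].

## Interface

Orientations are given as a 3x3 rotation matrix whose columns are the frame's x, y, z axes.
In Python, from plant import ctrl gives the robot as it stands. The module is installed in compiled form; this text tells all that it offers.
- The arm moves only by the shell command python3 -m creep 'ROWS' [FORCE]. ROWS is a JSON object of lists of equal length, an entry for each row: "hand": the closure, from -1 (fully open) to 1 (shut), so that 0 is half open; "delta_pos": the shift along the tool's x, y, z in m, a list of three; "rot": the turn, a rotation vector about the tool's x, y, z in rad, a list of three. In form: {"hand": [hand, ...], "delta_pos": [[x, y, z], ...], "rot": [[rx, ry, rz], ...]}. A call has 1 to 20 rows; each row is the pose to reach, as a shift and turn from the pose commanded when the call began, along the tool's axes at that moment; what a row does not reach only later rows make up. A row lasts 1/10 s, in which the tool goes at most 50 mm and 8.59 degrees, less where a joint would pass 70% of its speed; a pose out of reach is approached as far as the arm can. A call with a gripper value outside its range is refused whole. The fingers move at their own pace and stop on an object; FORCE is the grip in N (left out, the last holds). Time passes only in rows, so rows that repeat a pose let the fingers close. It gives the time, the measured TCP pose, the force, the opening and the grip force at its end, in the units of the state.
- ctrl.read_state(): the state, without advancing time (a new reading comes with each control period).
- ctrl.camera(name): name is "scene" or "top"; returns the picture (420x560x3 uint8, blue, green, red); there is no depth.
- ctrl.get_calibration(name): a dict with "vfov" (degrees; the focal length in pixels is half the picture's height over the tangent of half this angle, whatever the lens; pixels are square), "cx", "cy" (the principal point, pixels), "R" (3x3) and "t" (3): a world point X has camera coordinates R X + t. Camera axes: x right, y down, z forward; pixel columns grow to the right and rows downward; lengths in m; the calibration is good to about 2 mm. A picture is of the moment at which its call begins. get_calibration takes no time and is no camera call.
- ctrl.hand_in(): hands the job in; it is judged then, once.
The state is a dict: "time_s": time; "joint_positions": joint angles; "joint_vel": joint speeds; "joint_efforts": joint torques, N m; "tool_pos": TCP position; "ee_rot": TCP orientation; "ft_force": force on the tool from outside, world axes, zero at the start; "torque": the same for the moment, N m; "gripper_width": finger opening in m; "grip_force": force on a finger pad.
Only numpy, scipy, OpenCV 4.12 (cv2) and the standard library are available. Lean on these libraries where they do the work, as an engineer would, in place of code of your own. Each camera call takes 0.05 s, during which the arm holds its last target. There are 200 camera calls.

## Task

The white sample tray was left sticking out of the far side of the low reader gate: hook it behind its far lip and drag it towards you until its grip tab has come out on the near side, then take it by the tab and slide it on until you feel it meet the steel end stop, hold it firmly pressed home there for a moment, and let go. Keep the tray down on its lane with both sample cups standing upright in it, do not shove the end stop out of its setting, do not lean on the gate, and leave the bottle, jar, tip box and tube rack beside the loader where they are.

Things in the scene. Friction and masses are not known exactly. Their poses are not given: they have to be found in the camera images.
- lane: Loader fixed to the table: aluminium plate 350 x 150 mm, 6 mm thick (x -170 to 180), with two grey rails (x -150 to 160, tops 26 mm above the table); rail inner faces are 58 mm either side of the middle, 3 mm clear of the tray. Origin: on the table, mid lane, below the gate's near face. +x runs along the lane away from the robot, z up; the tray is drawn towards -x.
- gate: Low cream reader gate bridging the lane, x = 0 to 55 mm in the lane's frame, 190 mm wide, underside 52 and top 58 mm above the table, legs outside the rails. Fixed. Origin and axes as the lane's. Tray and cups pass under it, a gripper cannot; with its fingertips down behind the tray the gripper's body passes over it. More than 15 N on it is leaning.
- tray: White plastic tray 140 (x) x 110 (y) mm, walls 4 mm thick, 26 high, 0.3 to 0.55 kg, standing on the lane's plate; sliding takes about 1 to 6 N. Origin: centre of its underside, +x along the lane away from the robot. At the start its near end is under the gate, its far end stands out beyond. Near half (58 mm long) empty, a low wall across at x = 2 mm, the cups in the far half.
- tray_far_lip (a point): Middle of the top outer edge of the tray's far wall, 70 mm along +x from the tray's origin and 26 mm above its underside. Behind it (farther +x) the lane is free for at least 100 mm; the outer face of the far wall goes straight down.
- tray_near_face (a point): Middle of the outer face of the tray's near wall, 70 mm along -x from the tray's origin, 6 mm above its underside. This face comes to rest against the stop.
- grip_tab (a point): Top centre of the white grip tab, an upright block 12 mm thick (x), 50 mm wide (y), standing in the middle of the tray's near wall, its outer face flush with the wall's. Its top is 40 mm above the tray's underside (46 mm above the table), 14 mm above the walls. Pinch it from above across its thickness, one finger inside the tray, the other outside.
- end_stop: Adjustable end stop: a dark steel bar 16 x 112 mm, 8 mm high (top 14 mm above the table) that lies across the near end of the lane. Origin: middle of the lower edge of its far face, 6 mm above the table, axes as the lane's. Held in its setting by friction only: it slips along the lane if pushed with more than about 20 N. Pressing the tray on it with 5 to 12 N for half a second is firm; shifting it more than 2.5 mm spoils the setting.
- stop_face (a point): Middle of the end stop's far face (the one towards the tray), 12 mm above the table, axes as the lane's. It lies 95 to 107 mm in front (-x) of the gate's near face.
- cup1: Closed sample cup, clear with a white lid, 43 mm across, 36 mm tall, 50 g, standing loose in the far half of the tray at its +y side. Origin: centre of its underside, z up.
- cup2: The same, at the -y side of the tray.
- reagent_bottle: Amber bottle 56 mm across, 130 mm tall, beside the gate on its +y side. Leave alone. Origin: centre of its underside.
- tip_box: Pipette tip box 120 x 85 x 64 mm, beside the far end of the lane on its -y side. Leave alone. Origin: centre of its underside.
- jar: Round jar 60 mm across, 75 mm tall, beside the near end of the lane on its -y side. Leave alone. Origin: centre of its underside.
- tube_rack: White rack 200 x 70 mm with red-capped tubes, 95 mm tall, to the +y side of the lane. Leave alone. Origin: centre of its underside.
Things that resemble listed ones, but are neither listed nor needed, are in the scene too. Leave any pink or yellow look-alike of the tray alone.

How it is judged:
By the outcome, as a careful person would: the job done as asked, in the order asked, and still so for the second after the job is handed in, with the robot touching nothing.
It also fails if it takes over 51 s, if anything falls off the work surface, if the arm or the gripper's body presses on something with over 40 N, if the wrist force passes 120 N, or if a joint passes its speed limit or range.

## Working session

There is one attempt and no reset: what is moved stays moved. The work goes in short steps, Python scripts to look and compute and a shell command to move; the robot and the scene stay as the last step left them, time stands still between calls to the robot, and variables do not carry over. Pictures are saved under pics/ and viewed, at most 10 in all, crops included, and the job is handed in when it is done.

```bash
mkdir -p pics
python3 - <<'E'
from plant import ctrl
import cv2,numpy as np
np.set_printoptions(precision=4,suppress=True)
for n in("scene","top"):
    cv2.imwrite(f"pics/{n}0.png",ctrl.camera(n)); c=ctrl.get_calibration(n); print(n,c)
s=ctrl.read_state()
for k in s: print(k,np.array(s[k]).tolist())
E
```

```text
scene {'vfov': 48.50893589811256, 'cx': 277.69004445560023, 'cy': 209.21634173635306, 'R': array([[-0.7602,  0.6495,  0.0157],
       [ 0.508 ,  0.6094, -0.6087],
       [-0.4049, -0.4548, -0.7932]]), 't': array([ 0.3125, -0.2414,  1.3551])}
top {'vfov': 47.54013842794166, 'cx': 279.3245927677617, 'cy': 219.2683566416939, 'R': array([[ 0.0133, -0.9999,  0.0041],
       [-0.9991, -0.0135, -0.0408],
       [ 0.0408, -0.0036, -0.9992]]), 't': array([0.0573, 0.4512, 1.3386])}
time_s 0.1
joint_positions [-77.34923669495781, 15.845028393059172, 86.2895871433956, -0.0002519176752517446, 77.96323171662767, -6.933472174458607]
joint_vel [-0.039071566394059815, -0.0796630230499819, -0.19125251660313888, -0.10704970189554135, -0.016766729099911296, -0.04088684952341891]
joint_efforts [0.0019446630903985351, -41.76993727684021, -24.640424251556396, -0.00018881324194808258, 0.005783764208899811, -2.721833638474891e-06]
tool_pos [0.19261446231312396, -0.5412590157308451, 0.23050470384493185]
ee_rot [[0.9421494438149038, 0.3351929033829284, -0.0003782076020419665], [0.33519305595526433, -0.942147993593184, 0.001665355129936744], [0.00020188768774162863, -0.001695785971338194, -0.999998541774587]]
ft_force [-0.20118381692321635, -1.3358962302124437, 0.9806819648957583]
torque [0.011988646029688622, -0.043072441574593986, -0.00942321593619155]
grip_force 0.0
gripper_width 0.08545063402018546
```

View pics/scene0.png

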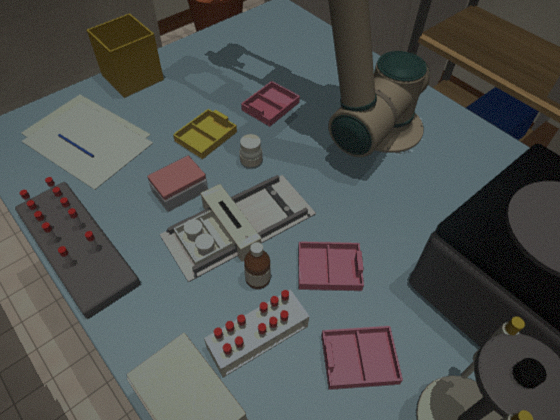

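View pics/top0.png

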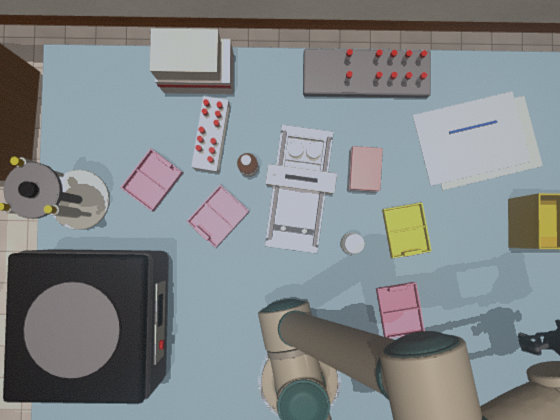

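The lane with its gate is at top (300,190) and scene (235,220). The only white tray is the one under the gate. The pink trays (top 152,180; 219,216; 400,310) and the yellow one (407,230) are look-alikes standing off the lane. I'll enlarge the crops to confirm.

Run:
```python
import cv2
a=cv2.imread("pics/top0.png")[115:260,250:350]; b=cv2.imread("pics/scene0.png")[165:285,150:325]
cv2.imwrite("pics/topc.png",cv2.convertScaleAbs(cv2.resize(cv2.rotate(a,cv2.ROTATE_90_CLOCKWISE),None,fx=5.5,fy=5.5,interpolation=cv2.INTER_CUBIC),alpha=1.2))
cv2.imwrite("pics/scenec.png",cv2.convertScaleAbs(cv2.resize(b,None,fx=4.5,fy=4.5,interpolation=cv2.INTER_CUBIC),alpha=1.3))
```

```text
(no output)
```

View pics/topc.png

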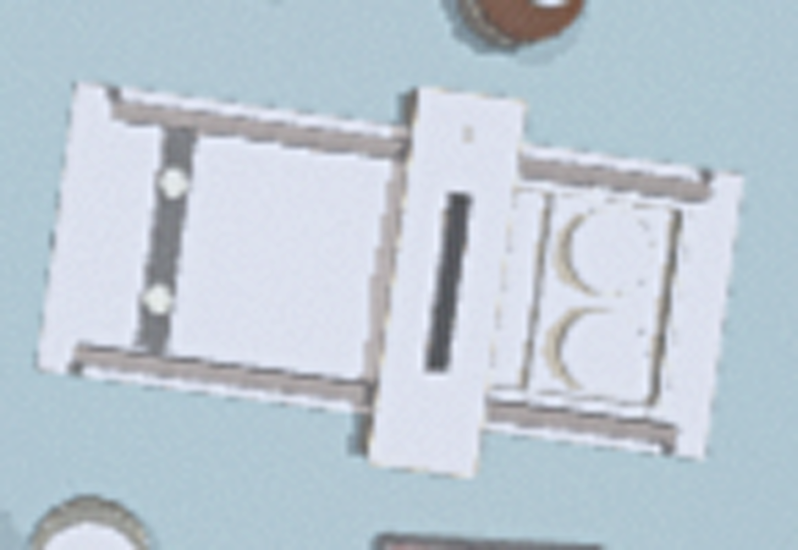

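View pics/scenec.png

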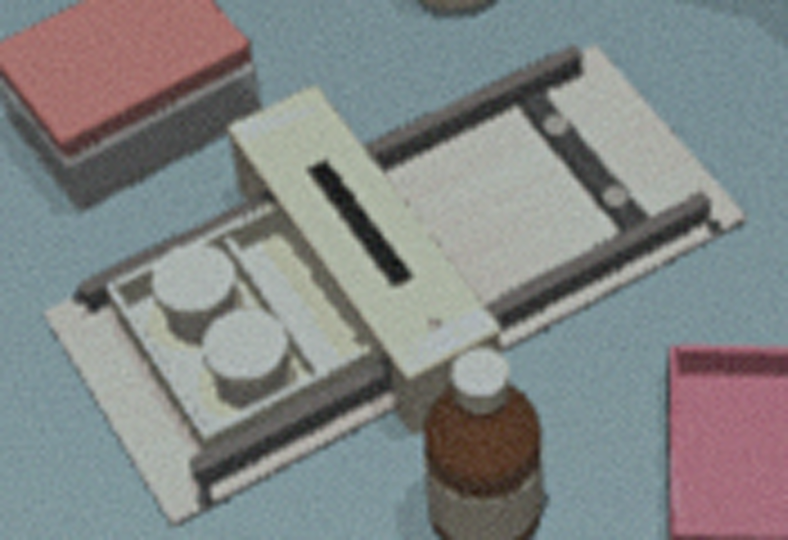

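Confirmed in both crops: the white tray has two white-lidded cups in its far half, just beyond the cream gate. Top crop: cups at (610,250) and (600,345), far wall around u 655–683, dark stop bar at (170,240). Scene crop: cups at (195,275) and (245,345), far lip from (108,288) to (205,440), stop bar from (530,100) to (630,215). Next I fit the lane pose and triangulate.

```bash
cat > h.py <<'E'
import numpy as np
from plant import ctrl
from scipy.optimize import least_squares
np.set_printoptions(precision=4,suppress=True)
C={n:ctrl.get_calibration(n) for n in("top","scene")}
def proj(n,X):
    c=C[n];f=210/np.tan(np.radians(c["vfov"]/2));p=np.asarray(X)@c["R"].T+c["t"]
    return p[:,:2]/p[:,2:]*f+[c["cx"],c["cy"]]
def ray(n,uv):
    c=C[n];f=210/np.tan(np.radians(c["vfov"]/2))
    d=c["R"].T@np.array([(uv[0]-c["cx"])/f,(uv[1]-c["cy"])/f,1]);return -c["R"].T@c["t"],d
def atz(n,uv,z):
    o,d=ray(n,uv);return o+d*(z-o[2])/d[2]
def tri(a,b):
    return least_squares(lambda X:np.r_[proj("top",[X])[0]-a,proj("scene",[X])[0]-b],[.6,0,.03]).x
def tc(u,v): return (250+(v+.5)/5.5-.5, 259-((u+.5)/5.5-.5))
def sc(u,v): return (150+(u+.5)/4.5-.5,165+(v+.5)/4.5-.5)
E
python3 - <<'E'
from h import *
L=np.array([[-.17,.075,.006],[-.17,-.075,.006],[.18,.075,.006],[.18,-.075,.006],[0,.095,.058],[.055,.095,.058],[.055,-.095,.058],[0,-.095,.058]])
T=np.array([tc(*p) for p in[(78,83),(40,370),(745,178),(705,458),(416,88),(524,100),(474,478),(370,460)]])
S=np.array([sc(*p) for p in[(745,220),(597,47),(178,523),(45,313),(498,330),(405,375),(230,128),(317,88)]])
def W(q,P):
    c,s=np.cos(q[2]),np.sin(q[2]);P=np.asarray(P);return np.c_[P[:,0]*c-P[:,1]*s+q[0],P[:,0]*s+P[:,1]*c+q[1],P[:,2]]
def inv(q,X):
    c,s=np.cos(q[2]),np.sin(q[2]);x,y=X[0]-q[0],X[1]-q[1];return np.array([c*x+s*y,-s*x+c*y,X[2]])
for nm,f in(("top",lambda q:proj("top",W(q,L))-T),("scene",lambda q:proj("scene",W(q,L))-S),("both",lambda q:np.r_[proj("top",W(q,L))-T,proj("scene",W(q,L))-S])):
    r=least_squares(lambda q:f(q).ravel(),[.6,0,0]);q=r.x;print(nm,q[:2],np.degrees(q[2]),np.abs(r.fun).max())
print("tri",np.array([inv(q,tri(a,b)) for a,b in zip(T,S)]))
for p in[(196,130),(165,352)]:print("stop top",inv(q,atz("top",tc(*p),.014)))
for p in[(518,103),(612,225)]:print("stop sc",inv(q,atz("scene",sc(*p),.014)))
for p in[(683,208),(655,403),(668,208),(640,400)]:print("lip top",inv(q,atz("top",tc(*p),.032)))
for p in[(108,288),(205,440)]:print("lip sc",inv(q,atz("scene",sc(*p),.032)))
print("lip tri",inv(q,tri(tc(683,208),sc(205,440))),inv(q,tri(tc(655,403),sc(108,288))))
for X in([.185,0,.03],[.25,0,.03],[-.1,0,.03]):print(W(q,[X]))
o=[tc(541,0)]
for nm,uv,h in(("bottle",(245,160),.13),("jar",(352,240),.075),):print(nm,inv(q,atz("top",uv,h)))
E
```

```text
top [0.5349 0.0093] -6.992718769366314 0.8395301138267541
scene [0.5355 0.0083] -7.266908814834537 1.3165484528311424
both [0.5353 0.0088] -7.141362092506518 1.467223293423956
tri [[-0.1689  0.0742  0.004 ]
 [-0.1687 -0.0739  0.0067]
 [ 0.1785  0.0746  0.0065]
 [ 0.1796 -0.0734  0.0077]
 [ 0.0004  0.0926  0.0548]
 [ 0.0543  0.0938  0.0604]
 [ 0.0537 -0.0942  0.057 ]
 [ 0.0013 -0.0924  0.0585]]
stop top [-0.1061  0.0589  0.014 ]
stop top [-0.1062 -0.0559  0.014 ]
stop sc [-0.104  -0.0571  0.014 ]
stop sc [-0.1006  0.0433  0.014 ]
lip top [0.1444 0.0535 0.032 ]
lip top [ 0.1439 -0.0467  0.032 ]
lip top [0.1368 0.0525 0.032 ]
lip top [ 0.1361 -0.0462  0.032 ]
lip sc [ 0.1494 -0.0528  0.032 ]
lip sc [0.1492 0.0556 0.032 ]
lip tri [0.1473 0.0526 0.0258] [ 0.1474 -0.0489  0.0345]
[[ 0.7188 -0.0142  0.03  ]]
[[ 0.7833 -0.0223  0.03  ]]
[[0.4361 0.0212 0.03  ]]
bottle [0.0437 0.1524 0.13  ]
jar [-0.122  -0.1574  0.075 ]
```

Measured: lane origin is about (0.535, 0.009) with yaw −7.1°. The far lip sits at lane x ≈ 0.147 and the stop face at ≈ −0.103. Heights agree with the text (gate about 58 mm, lip about 30 mm). Next, a helper for the deltas.

```bash
cat >> h.py <<'E'
from scipy.spatial.transform import Rotation as Ro
q=np.array([.5353,.0088,np.radians(-7.1)])
cq,sq=np.cos(q[2]),np.sin(q[2]);RL=np.array([[cq,-sq,0],[sq,cq,0],[0,0,1]])
def lane(): 
    s=ctrl.read_state();return RL.T@(np.array(s["tool_pos"])-[q[0],q[1],0])
def go(x,y,z,yaw=0):
    s=ctrl.read_state();R=np.array(s["ee_rot"]);X=RL@[x,y,z]+[q[0],q[1],0]
    Rt=RL@Ro.from_euler("z",yaw,degrees=True).as_matrix()@np.diag([1,-1,-1])
    print("dpos",R.T@(X-s["tool_pos"]),"rot",Ro.from_matrix(R.T@Rt).as_rotvec(),"now lane",lane(),"F lane",RL.T@s["ft_force"],s["time_s"],s["gripper_width"])
E
python3 -c "
from h import *
go(.174,0,.15)"
```

```text
dpos [ 0.6627 -0.3251  0.0812] rot [-0.0017  0.0002  0.4657] now lane [-0.2721 -0.5882  0.2305] F lane [-0.0345 -1.3505  0.9807] 0.1 0.08545063402018546
```

```bash
python3 -m creep '{"hand":[1,1,1,1,1,1,1,1,1,1,1,1,1,1,1,1,1,1,1,1],"delta_pos":[[0.02,-0.01,0],[0.06,-0.029,0],[0.1,-0.049,0],[0.14,-0.068,0],[0.18,-0.088,0],[0.22,-0.108,0],[0.26,-0.127,0],[0.3,-0.147,0],[0.34,-0.167,0],[0.38,-0.186,0],[0.42,-0.206,0],[0.46,-0.226,0],[0.5,-0.245,0],[0.54,-0.265,0],[0.58,-0.285,0.02],[0.615,-0.302,0.04],[0.64,-0.314,0.06],[0.655,-0.322,0.075],[0.6627,-0.325,0.08],[0.6627,-0.325,0.081]],"rot":[[0,0,0.02],[0,0,0.05],[0,0,0.08],[0,0,0.11],[0,0,0.14],[0,0,0.17],[0,0,0.2],[0,0,0.23],[0,0,0.26],[0,0,0.29],[0,0,0.32],[0,0,0.35],[0,0,0.38],[0,0,0.41],[0,0,0.43],[0,0,0.45],[0,0,0.46],[0,0,0.466],[0,0,0.466],[0,0,0.466]]}' 40
python3 -c "
from h import *
go(.174,0,.014)"
```

```text
time_s: 2.1
tool_pos: [0.708, -0.0134, 0.1492]
ee_rot: [[0.992, -0.123, -0.002], [-0.123, -0.992, -0.0], [-0.002, 0.001, -1.0]]
ft_force: [-0.8, -1.8, -0.1]
gripper_width: -0.0
grip_force: 0.0
dpos [ 0.0002 -0.0007  0.1352] rot [0.0005 0.0019 0.0004] now lane [ 0.1741 -0.0006  0.1492] F lane [-0.5627 -1.8785 -0.06  ] 2.1 -1.923754598551575e-05
```

```bash
python3 -m creep '{"hand":[1,1,1,1,1,1],"delta_pos":[[0,0,0.02],[0,0,0.05],[0,0,0.08],[0,0,0.097],[0,0,0.103],[0,0,0.103]],"rot":[[0,0,0],[0,0,0],[0,0,0],[0,0,0],[0,0,0],[0,0,0]]}'
python3 -c "
from h import *
import cv2
cv2.imwrite('pics/s1.png',cv2.convertScaleAbs(cv2.resize(ctrl.camera('scene')[155:285,150:325],None,fx=4.5,fy=4.5,interpolation=cv2.INTER_CUBIC),alpha=1.3))
go(.174,0,.014)"
```

```text
time_s: 2.7
tool_pos: [0.7078, -0.0147, 0.0478]
ee_rot: [[0.992, -0.125, -0.0], [-0.125, -0.992, -0.0], [-0.0, 0.0, -1.0]]
ft_force: [0.5, -0.5, 1.2]
gripper_width: -0.0002
grip_force: 0.0
dpos [-0.0009 -0.0017  0.0347] rot [ 0.0004 -0.0018 -0.0012] now lane [ 0.1748 -0.0017  0.0487] F lane [-0.0934  0.1024 -0.2428] 2.75 0.00031767286659045805
```

View pics/s1.png

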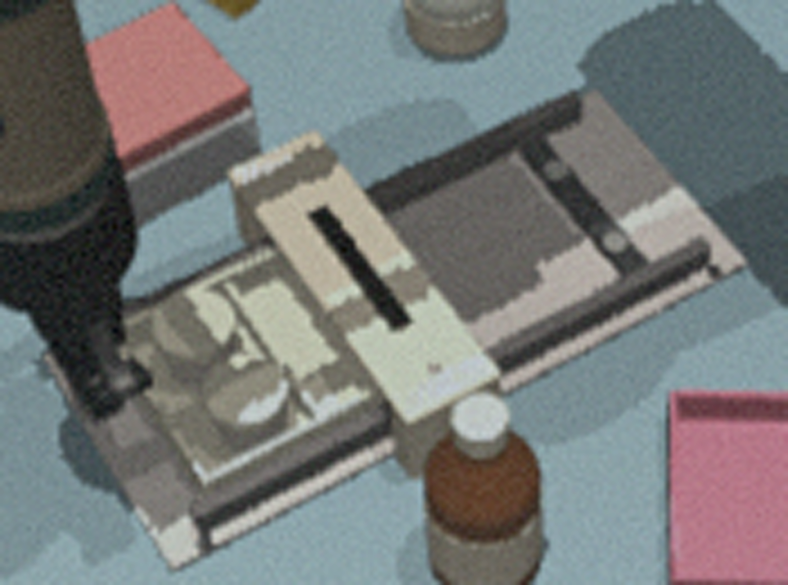

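The closed fingertips (crop about (110,400)) are behind the far lip (about (155,409)), and the cups stand upright. I'll go down and start dragging.

```bash
python3 -m creep '{"hand":[1,1,1,1,1,1,1,1],"delta_pos":[[0,-0.001,0.01],[0,-0.001,0.02],[0,-0.001,0.028],[0,-0.001,0.033],[0,-0.001,0.033],[-0.005,-0.001,0.033],[-0.01,-0.001,0.033],[-0.013,-0.001,0.033]],"rot":[[0,0,0],[0,0,0],[0,0,0],[0,0,0],[0,0,0],[0,0,0],[0,0,0],[0,0,0]]}'
python3 -c "
from h import *
go(.073,0,.014)"
```

```text
time_s: 3.55
tool_pos: [0.6948, -0.0107, 0.0147]
ee_rot: [[0.992, -0.124, -0.0], [-0.124, -0.992, -0.0], [-0.0, 0.0, -1.0]]
ft_force: [-0.9, 1.0, 0.6]
gripper_width: 0.0002
grip_force: 0.0
dpos [-0.0877  0.0004  0.0007] rot [ 0.0001  0.     -0.0001] now lane [0.1607 0.0003 0.0147] F lane [-1.0552  0.8697  0.5803] 3.55 0.00020115822141565965
```

```bash
python3 -m creep '{"hand":[1,1,1,1,1,1,1,1,1,1,1,1],"delta_pos":[[-0.002,0,0],[-0.004,0,0],[-0.006,0,0],[-0.009,0,0],[-0.012,0,0],[-0.016,0,0],[-0.02,0,0],[-0.024,0,0],[-0.028,0,0],[-0.032,0,0],[-0.035,0,0],[-0.036,0,0]],"rot":[[0,0,0],[0,0,0],[0,0,0],[0,0,0],[0,0,0],[0,0,0],[0,0,0],[0,0,0],[0,0,0],[0,0,0],[0,0,0],[0,0,0]]}'
python3 -c "
from h import *
import cv2
cv2.imwrite('pics/s2.png',cv2.convertScaleAbs(cv2.resize(ctrl.camera('scene')[155:285,150:325],None,fx=4.5,fy=4.5,interpolation=cv2.INTER_CUBIC),alpha=1.3))
go(.073,0,.014)"
```

```text
time_s: 4.75
tool_pos: [0.6595, -0.0064, 0.0145]
ee_rot: [[0.992, -0.124, 0.0], [-0.124, -0.992, -0.0], [0.0, 0.0, -1.0]]
ft_force: [3.3, -0.8, 2.4]
gripper_width: 0.0
grip_force: 2.0
dpos [-0.052   0.0003  0.0005] rot [ 0.0001 -0.0001 -0.0003] now lane [0.125  0.0003 0.0145] F lane [ 3.5336 -0.6677  2.9458] 4.8 -2.530483408203689e-05
```

View pics/s2.png

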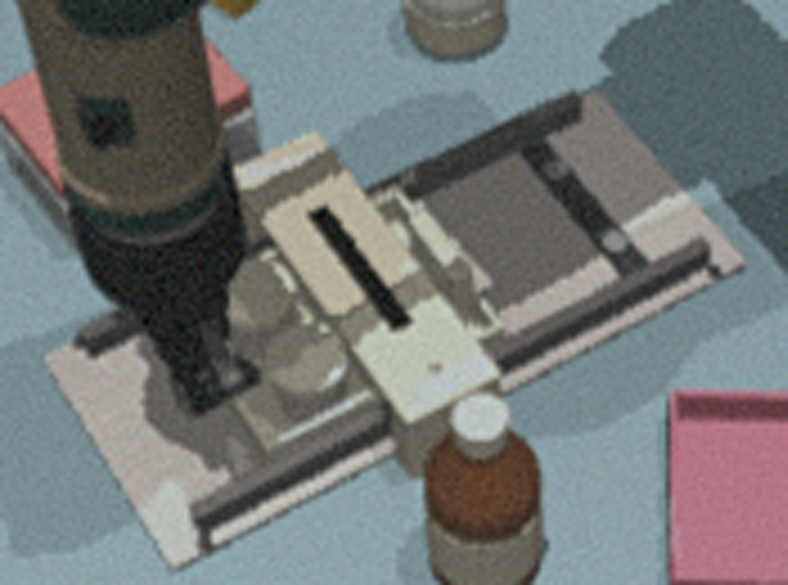

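The tray is moving: its near wall and tab show on the near side of the gate at (440,245), and the cups at (265,290) and (305,360) are upright. I'll go on dragging to TCP lane x ≈ 0.074.

```bash
python3 -m creep '{"hand":[1,1,1,1,1,1,1,1,1,1,1,1,1,1,1,1],"delta_pos":[[-0.002,0,0],[-0.005,0,0],[-0.009,0,0],[-0.013,0,0],[-0.017,0,0],[-0.021,0,0],[-0.025,0,0],[-0.029,0,0],[-0.033,0,0],[-0.037,0,0],[-0.041,0,0],[-0.044,0,0],[-0.047,0,0],[-0.049,0,0],[-0.05,0,0],[-0.05,0,0]],"rot":[[0,0,0],[0,0,0],[0,0,0],[0,0,0],[0,0,0],[0,0,0],[0,0,0],[0,0,0],[0,0,0],[0,0,0],[0,0,0],[0,0,0],[0,0,0],[0,0,0],[0,0,0],[0,0,0]]}'
python3 -c "
from h import *
go(.073,0,.014)"
```

```text
time_s: 6.4
tool_pos: [0.6095, -0.0001, 0.0141]
ee_rot: [[0.992, -0.124, -0.001], [-0.124, -0.992, 0.0], [-0.001, 0.0, -1.0]]
ft_force: [3.5, -0.6, 2.1]
gripper_width: -0.0002
grip_force: 1.5
dpos [-0.0017  0.0003  0.0001] rot [ 0.0001  0.0011 -0.0002] now lane [0.0747 0.0003 0.0141] F lane [ 3.4956 -0.147   2.0549] 6.4 -0.0001881609501440383
```

```bash
python3 -m creep '{"hand":[1,1,1,1,1,1,1,0,0,0,0,0,0,0,0,0,0,0,0],"delta_pos":[[0.005,0,0],[0.012,0,0],[0.014,0,-0.005],[0.014,0,-0.03],[0.014,0,-0.06],[0.012,0,-0.085],[0,0,-0.1],[-0.015,0,-0.1],[-0.03,0,-0.1],[-0.045,0,-0.1],[-0.06,0,-0.1],[-0.075,0,-0.1],[-0.09,0,-0.1],[-0.105,0,-0.1],[-0.12,0,-0.1],[-0.132,0,-0.1],[-0.14,0,-0.1],[-0.145,0,-0.1],[-0.145,0,-0.1]],"rot":[[0,0,0],[0,0,0],[0,0,0],[0,0,0],[0,0,0],[0,0,-0.07],[0,0,-0.2],[0,0,-0.34],[0,0,-0.48],[0,0,-0.62],[0,0,-0.76],[0,0,-0.9],[0,0,-1.04],[0,0,-1.18],[0,0,-1.32],[0,0,-1.44],[0,0,-1.53],[0,0,-1.571],[0,0,-1.571]]}'
python3 -c "
from h import *
import cv2
cv2.imwrite('pics/s3.png',cv2.convertScaleAbs(cv2.resize(ctrl.camera('scene')[155:285,150:325],None,fx=4.5,fy=4.5,interpolation=cv2.INTER_CUBIC),alpha=1.4))
go(-.07,0,.021,90)"
```

```text
time_s: 8.3
tool_pos: [0.4648, 0.018, 0.1142]
ee_rot: [[0.124, 0.992, -0.002], [0.992, -0.124, 0.0], [-0.0, -0.002, -1.0]]
ft_force: [0.8, 0.3, -0.3]
gripper_width: 0.0428
grip_force: 0.0
dpos [-0.0004  0.0003  0.0933] rot [-0.0009  0.0001 -0.0009] now lane [-0.0702  0.0004  0.1143] F lane [ 0.8979  0.7844 -0.4926] 8.35 0.04255843675565241
```

View pics/s3.png

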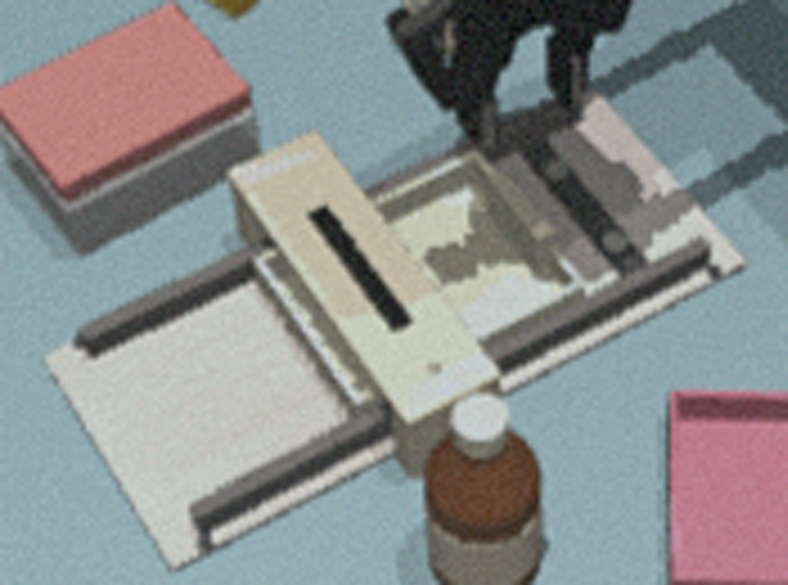

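The tray's near half is out of the gate and its tab is around (525,225). The far wall still shows beyond the gate at (310,330). I'll check the near corners numerically.

```bash
python3 -c "
from h import *
for p in[(475,155),(585,283),(258,258),(350,402)]:
    X=atz('scene',(150+p[0]/4.5,155+p[1]/4.5),.032); print(RL.T@(X-[q[0],q[1],0]))"
```

```text
[-0.0735 -0.0512  0.032 ]
[-0.076   0.0551  0.032 ]
[ 0.0611 -0.0527  0.032 ]
[0.0653 0.0531 0.032 ]
```

```bash
python3 -m creep '{"hand":[0,0,0,0,0,0,0],"delta_pos":[[0,0,0.015],[0,0,0.04],[0,0,0.065],[0,0,0.08],[0,0,0.088],[0,0,0.092],[0,0,0.092]],"rot":[[0,0,0],[0,0,0],[0,0,0],[0,0,0],[0,0,0],[0,0,0],[0,0,0]]}'
python3 -c "
from h import *
go(-.07,0,.021,90)"
```

```text
time_s: 9.05
tool_pos: [0.4665, 0.0177, 0.0222]
ee_rot: [[0.124, 0.992, -0.0], [0.992, -0.124, -0.0], [-0.0, -0.0, -1.0]]
ft_force: [0.3, 0.3, 0.2]
gripper_width: 0.0423
grip_force: 0.0
dpos [-0.0003 -0.0006  0.0012] rot [-0.0002  0.0001 -0.0004] now lane [-0.0694  0.0003  0.0222] F lane [0.2489 0.3602 0.1583] 9.05 0.042313587985092875
```

Free of contact. Closing on the tab.

```bash
python3 -m creep '{"hand":[0.3,0.5,0.6,0.7,0.8,0.8,0.8,0.8],"delta_pos":[[0,0,0],[0,0,0],[0,0,0],[0,0,0],[0,0,0],[0,0,0],[0,0,0],[0,0,0]],"rot":[[0,0,0],[0,0,0],[0,0,0],[0,0,0],[0,0,0],[0,0,0],[0,0,0],[0,0,0]]}' 40
python3 -c "
from h import *
go(-.07,0,.021,90)"
```

```text
time_s: 9.85
tool_pos: [0.466, 0.0178, 0.0228]
ee_rot: [[0.124, 0.992, 0.0], [0.992, -0.124, -0.0], [-0.0, 0.0, -1.0]]
ft_force: [-1.8, 0.5, 5.8]
gripper_width: 0.0113
grip_force: 40.1
dpos [-0.0004 -0.0001  0.0018] rot [ 0.      0.0001 -0.    ] now lane [-0.0699  0.0004  0.0228] F lane [-1.8179  0.2656  5.7574] 9.85 0.011343424008828387
```

```bash
python3 -m creep '{"hand":[0.8,0.8,0.8,0.8,0.8,0.8,0.8,0.8,0.8],"delta_pos":[[0,-0.001,-0.0004],[0,-0.003,-0.0004],[0,-0.005,-0.0004],[0,-0.008,-0.0004],[0,-0.011,-0.0004],[0,-0.014,-0.0004],[0,-0.016,-0.0004],[0,-0.017,-0.0004],[0,-0.018,-0.0004]],"rot":[[0,0,0],[0,0,0],[0,0,0],[0,0,0],[0,0,0],[0,0,0],[0,0,0],[0,0,0],[0,0,0]]}'
python3 -c "
from h import *
go(-.07,0,.021,90)"
python3 -m creep '{"hand":[0.8,0.8,0.8,0.8],"delta_pos":[[0,-0.0005,0],[0,-0.001,0],[0,-0.0015,0],[0,-0.002,0]],"rot":[[0,0,0],[0,0,0],[0,0,0],[0,0,0]]}'
python3 -c "
from h import *
go(-.07,0,.021,90)"
```

```text
time_s: 10.75
tool_pos: [0.4484, 0.02, 0.0227]
ee_rot: [[0.124, 0.992, 0.0], [0.992, -0.124, -0.0], [-0.0, 0.0, -1.0]]
ft_force: [1.7, -0.9, 0.1]
gripper_width: 0.0107
grip_force: 39.4
dpos [-0.0004  0.0177  0.0017] rot [ 0.0004  0.     -0.0001] now lane [-0.0877  0.0004  0.0227] F lane [ 1.8143 -0.6834  0.1332] 10.75 0.010651997014482531
time_s: 11.15
tool_pos: [0.4466, 0.0202, 0.0227]
ee_rot: [[0.124, 0.992, 0.0], [0.992, -0.124, -0.0], [-0.0, 0.0, -1.0]]
ft_force: [2.2, -0.2, 0.5]
gripper_width: 0.0113
grip_force: 39.4
dpos [-0.0003  0.0195  0.0018] rot [ 0.0005  0.0001 -0.0001] now lane [-0.0895  0.0003  0.0227] F lane [2.2316 0.0821 0.4693] 11.15 0.011255383359626257
```

```bash
cat > chk.py <<'E'
from h import *
import sys
f=(RL.T@ctrl.read_state()["ft_force"])[0];print("F",round(f,2),"x",round(lane()[0],4));sys.exit(f>5)
E
python3 -m creep '{"hand":[0.8,0.8,0.8],"delta_pos":[[0,-0.0004,0],[0,-0.0008,0],[0,-0.0008,0]],"rot":[[0,0,0],[0,0,0],[0,0,0]]}' >/dev/null; python3 chk.py &&
python3 -m creep '{"hand":[0.8,0.8,0.8],"delta_pos":[[0,-0.0004,0],[0,-0.0008,0],[0,-0.0008,0]],"rot":[[0,0,0],[0,0,0],[0,0,0]]}' >/dev/null && python3 chk.py &&
python3 -m creep '{"hand":[0.8,0.8,0.8],"delta_pos":[[0,-0.0004,0],[0,-0.0008,0],[0,-0.0008,0]],"rot":[[0,0,0],[0,0,0],[0,0,0]]}' >/dev/null && python3 chk.py &&
python3 -m creep '{"hand":[0.8,0.8,0.8],"delta_pos":[[0,-0.0004,0],[0,-0.0008,0],[0,-0.0008,0]],"rot":[[0,0,0],[0,0,0],[0,0,0]]}' >/dev/null && python3 chk.py &&
python3 -m creep '{"hand":[0.8,0.8,0.8],"delta_pos":[[0,-0.0004,0],[0,-0.0008,0],[0,-0.0008,0]],"rot":[[0,0,0],[0,0,0],[0,0,0]]}' >/dev/null && python3 chk.py &&
python3 -m creep '{"hand":[0.8,0.8,0.8],"delta_pos":[[0,-0.0004,0],[0,-0.0008,0],[0,-0.0008,0]],"rot":[[0,0,0],[0,0,0],[0,0,0]]}' >/dev/null && python3 chk.py
```

```text
F 2.34 x -0.0904False
```

```bash
sed -i 's/sys.exit(f>5)/sys.exit(int(f>5))/' chk.py
python3 -m creep '{"hand":[0.8,0.8,0.8],"delta_pos":[[0,-0.0004,0],[0,-0.0008,0],[0,-0.0008,0]],"rot":[[0,0,0],[0,0,0],[0,0,0]]}' >/dev/null && python3 chk.py &&
python3 -m creep '{"hand":[0.8,0.8,0.8],"delta_pos":[[0,-0.0004,0],[0,-0.0008,0],[0,-0.0008,0]],"rot":[[0,0,0],[0,0,0],[0,0,0]]}' >/dev/null && python3 chk.py &&
python3 -m creep '{"hand":[0.8,0.8,0.8],"delta_pos":[[0,-0.0004,0],[0,-0.0008,0],[0,-0.0008,0]],"rot":[[0,0,0],[0,0,0],[0,0,0]]}' >/dev/null && python3 chk.py &&
python3 -m creep '{"hand":[0.8,0.8,0.8],"delta_pos":[[0,-0.0004,0],[0,-0.0008,0],[0,-0.0008,0]],"rot":[[0,0,0],[0,0,0],[0,0,0]]}' >/dev/null && python3 chk.py &&
python3 -m creep '{"hand":[0.8,0.8,0.8],"delta_pos":[[0,-0.0004,0],[0,-0.0008,0],[0,-0.0008,0]],"rot":[[0,0,0],[0,0,0],[0,0,0]]}' >/dev/null && python3 chk.py &&
python3 -m creep '{"hand":[0.8,0.8,0.8],"delta_pos":[[0,-0.0004,0],[0,-0.0008,0],[0,-0.0008,0]],"rot":[[0,0,0],[0,0,0],[0,0,0]]}' >/dev/null && python3 chk.py && 
python3 -m creep '{"hand":[0.8,0.8,0.8],"delta_pos":[[0,-0.0004,0],[0,-0.0008,0],[0,-0.0008,0]],"rot":[[0,0,0],[0,0,0],[0,0,0]]}' >/dev/null && python3 chk.py &&
python3 -m creep '{"hand":[0.8,0.8,0.8],"delta_pos":[[0,-0.0004,0],[0,-0.0008,0],[0,-0.0008,0]],"rot":[[0,0,0],[0,0,0],[0,0,0]]}' >/dev/null && python3 chk.py; python3 -c "
from h import *
go(-.07,0,.021,90)"
```

```text
F 2.25 x -0.0912
F 2.97 x -0.092
F 2.43 x -0.0929
F 3.78 x -0.0936
F 3.77 x -0.0944
F 2.83 x -0.0952
F 4.0 x -0.096
F 4.06 x -0.0968
dpos [-0.0003  0.0268  0.0017] rot [ 0.0003  0.0001 -0.0001] now lane [-0.0968  0.0003  0.0227] F lane [4.0555 0.4678 3.4193] 13.85 0.010989885529451354
```

```bash
sed -i 's/f>5/f>6.5/' chk.py
python3 -m creep '{"hand":[0.8,0.8,0.8],"delta_pos":[[0,-0.0003,0],[0,-0.0006,0],[0,-0.0006,0]],"rot":[[0,0,0],[0,0,0],[0,0,0]]}' >/dev/null && python3 chk.py &&
python3 -m creep '{"hand":[0.8,0.8,0.8],"delta_pos":[[0,-0.0003,0],[0,-0.0006,0],[0,-0.0006,0]],"rot":[[0,0,0],[0,0,0],[0,0,0]]}' >/dev/null && python3 chk.py &&
python3 -m creep '{"hand":[0.8,0.8,0.8],"delta_pos":[[0,-0.0003,0],[0,-0.0006,0],[0,-0.0006,0]],"rot":[[0,0,0],[0,0,0],[0,0,0]]}' >/dev/null && python3 chk.py &&
python3 -m creep '{"hand":[0.8,0.8,0.8],"delta_pos":[[0,-0.0003,0],[0,-0.0006,0],[0,-0.0006,0]],"rot":[[0,0,0],[0,0,0],[0,0,0]]}' >/dev/null && python3 chk.py &&
python3 -m creep '{"hand":[0.8,0.8,0.8],"delta_pos":[[0,-0.0003,0],[0,-0.0006,0],[0,-0.0006,0]],"rot":[[0,0,0],[0,0,0],[0,0,0]]}' >/dev/null && python3 chk.py; python3 -c "
from h import *
go(-.07,0,.021,90)"
```

```text
F 4.12 x -0.0974
F 4.35 x -0.098
F 4.23 x -0.0986
F 5.11 x -0.099
F 6.16 x -0.099
dpos [-0.0003  0.029   0.0018] rot [ 0.0017  0.     -0.0001] now lane [-0.099   0.0004  0.0227] F lane [6.1589 0.3768 1.3128] 15.35 0.011422644219690926
```

Contact: x has stopped at −0.099 while the force rises. I'll press in small steps to about 12–13 N total, which is about 8 N on the stop.

```bash
sed -i 's/f>6.5/f>10.5/' chk.py
python3 -m creep '{"hand":[0.8,0.8],"delta_pos":[[0,-0.0004,0],[0,-0.0004,0]],"rot":[[0,0,0],[0,0,0]]}' >/dev/null && python3 chk.py &&
python3 -m creep '{"hand":[0.8,0.8],"delta_pos":[[0,-0.0004,0],[0,-0.0004,0]],"rot":[[0,0,0],[0,0,0]]}' >/dev/null && python3 chk.py &&
python3 -m creep '{"hand":[0.8,0.8],"delta_pos":[[0,-0.0004,0],[0,-0.0004,0]],"rot":[[0,0,0],[0,0,0]]}' >/dev/null && python3 chk.py &&
python3 -m creep '{"hand":[0.8,0.8],"delta_pos":[[0,-0.0004,0],[0,-0.0004,0]],"rot":[[0,0,0],[0,0,0]]}' >/dev/null && python3 chk.py; python3 -c "
from h import *
go(-.07,0,.021,90)"
```

```text
F 6.83 x -0.099
F 8.45 x -0.0991
F 8.81 x -0.0991
F 8.15 x -0.0991
dpos [-0.0003  0.029   0.0019] rot [ 0.0047 -0.     -0.0003] now lane [-0.0991  0.0003  0.0228] F lane [ 8.1542  1.156  -2.6407] 16.15 0.011353119671555318
```

```bash
sed -i 's/f>10.5/f>11.5/; s/"x"/(RL.T@ctrl.read_state()["ft_force"])[2].round(1),"x"/' chk.py
python3 -m creep '{"hand":[0.8,0.8],"delta_pos":[[0,-0.0004,0.0003],[0,-0.0004,0.0003]],"rot":[[0,0,0],[0,0,0]]}' >/dev/null && python3 chk.py &&
python3 -m creep '{"hand":[0.8,0.8],"delta_pos":[[0,-0.0004,0.0001],[0,-0.0004,0.0001]],"rot":[[0,0,0],[0,0,0]]}' >/dev/null && python3 chk.py &&
python3 -m creep '{"hand":[0.8,0.8],"delta_pos":[[0,-0.0004,0.0001],[0,-0.0004,0.0001]],"rot":[[0,0,0],[0,0,0]]}' >/dev/null && python3 chk.py &&
python3 -m creep '{"hand":[0.8,0.8],"delta_pos":[[0,-0.0004,0],[0,-0.0004,0]],"rot":[[0,0,0],[0,0,0]]}' >/dev/null && python3 chk.py; python3 -c "
from h import *
go(-.07,0,.021,90)"
```

```text
F 8.32 0.5 x -0.0991
F 8.96 0.3 x -0.0991
F 9.15 0.6 x -0.0991
F 9.93 -0.8 x -0.0991
dpos [-0.0003  0.0291  0.002 ] rot [ 0.0078 -0.     -0.0003] now lane [-0.0991  0.0003  0.0228] F lane [ 9.9341  0.0176 -0.8427] 16.95 0.01128531758720788
```

```bash
python3 -m creep '{"hand":[0.8,0.8],"delta_pos":[[0,-0.0006,0.0001],[0,-0.0006,0.0001]],"rot":[[0,0,0],[0,0,0]]}' >/dev/null && python3 chk.py &&
python3 -m creep '{"hand":[0.8,0.8],"delta_pos":[[0,-0.0006,0.0001],[0,-0.0006,0.0001]],"rot":[[0,0,0],[0,0,0]]}' >/dev/null && python3 chk.py
for i in 1 2 3; do python3 -m creep '{"hand":[0.8,0.8,0.8],"delta_pos":[[0,0,0],[0,0,0],[0,0,0]],"rot":[[0,0,0],[0,0,0],[0,0,0]]}' >/dev/null; python3 chk.py;done
```

```text
F 11.49 -0.4 x -0.0992
F 10.82 -1.2 x -0.0992
F 10.44 -0.6 x -0.0992
F 11.41 -1.0 x -0.0992
F 11.64 -0.3 x -0.0992
```

```bash
for i in 1 2 3; do python3 -m creep '{"hand":[0.8,0.8,0.8],"delta_pos":[[0,0.0006,0],[0,0.0012,0],[0,0.0012,0]],"rot":[[0,0,0],[0,0,0],[0,0,0]]}' >/dev/null; python3 chk.py;done; python3 -c "
from h import *
go(-.0992,0,.0228,90)"
```

```text
F 9.08 1.9 x -0.0991
F 7.56 4.2 x -0.0991
F 5.54 7.3 x -0.099
dpos [-0.0003 -0.0002 -0.0001] rot [ 0.0033  0.     -0.0002] now lane [-0.099   0.0003  0.0227] F lane [5.5407 0.543  7.301 ] 19.15 0.011288196568355814
```

```bash
for i in 1 2; do python3 -m creep '{"hand":[0.8,0.8,0.8],"delta_pos":[[0,0.0005,-0.0003],[0,0.001,-0.0003],[0,0.001,-0.0003]],"rot":[[0,0,0],[0,0,0],[0,0,0]]}' >/dev/null; python3 chk.py;done; python3 -c "
from h import *
go(-.0992,0,.0228,90)"
```

```text
F 4.98 6.7 x -0.099
F 3.53 5.8 x -0.099
dpos [-0.0003 -0.0002 -0.0001] rot [-0.0006  0.0001 -0.0001] now lane [-0.099   0.0003  0.0227] F lane [ 3.5296 -0.5961  5.8287] 19.75 0.011007682249764764
```

```bash
python3 -m creep '{"hand":[0.7,0.6,0.5,0.3,0.1,0.1,0.1],"delta_pos":[[0,0,0],[0,0,0],[0,0,0],[0,0,0],[0,0,0],[0,0,0],[0,0,0]],"rot":[[0,0,0],[0,0,0],[0,0,0],[0,0,0],[0,0,0],[0,0,0],[0,0,0]]}'
python3 -m creep '{"hand":[0.1,0.1,0.1,0.1,0.1,0.1,0.1,0.1,0.1,0.1],"delta_pos":[[0,0,-0.01],[0,0,-0.025],[0,0,-0.045],[0,0,-0.07],[0,-0.02,-0.1],[0,-0.06,-0.13],[0,-0.1,-0.16],[0,-0.13,-0.17],[0,-0.14,-0.17],[0,-0.14,-0.17]],"rot":[[0,0,0],[0,0,0],[0,0,0],[0,0,0],[0,0,0],[0,0,0],[0,0,0],[0,0,0],[0,0,0],[0,0,0]]}'
python3 -c "
from h import *
import cv2
cv2.imwrite('pics/s4.png',cv2.convertScaleAbs(cv2.resize(ctrl.camera('scene')[155:285,150:325],None,fx=4.5,fy=4.5,interpolation=cv2.INTER_CUBIC),alpha=1.4))
"
```

```text
time_s: 20.45
tool_pos: [0.4371, 0.0214, 0.0225]
ee_rot: [[0.124, 0.992, -0.001], [0.992, -0.124, -0.0], [-0.0, -0.001, -1.0]]
ft_force: [0.3, -0.2, 0.2]
gripper_width: 0.0384
grip_force: 0.0
time_s: 21.45
tool_pos: [0.2975, 0.0388, 0.193]
ee_rot: [[0.123, 0.992, 0.002], [0.992, -0.123, -0.0], [-0.0, 0.002, -1.0]]
ft_force: [0.4, -0.2, 0.7]
gripper_width: 0.0384
grip_force: 0.0
```

View pics/s4.png

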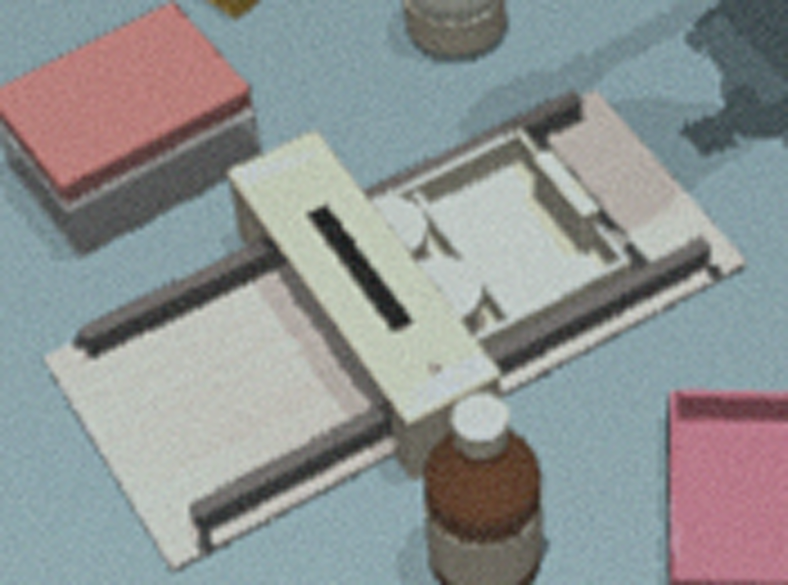

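The tray sits against the stop (bar edge just visible at (632,255)). The cups at (405,215) and (455,280) are upright, and the bottle, jar and tip box are unmoved. Handing in.

```bash
python3 -c "
from plant import ctrl
print(ctrl.hand_in())"
```

```text
the job is handed in; nothing more can be done
None
```

The tray was hooked through the gate, slid by its tab onto the end stop, held there at about 7–9 N (estimated from the wrist force) for over half a second and released; the last picture shows the cups upright, and I handed the job in at about 21.5 s, no verdict returned.

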